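Latch the glue-up press and feel its gap with a taper gauge

TASK

The lid of the glue-up press is down but not locked: swing its latch fully over onto the lid to lock it, then take the taper gauge by its wooden handle, lay its blade flat on the bed and slide it straight in under the middle of the upper plate's front edge until it drags snugly between the two plates, without forcing it. Finish still gripping the handle and holding the gauge still at that depth, handle clear of the bench, so that the gap can be read off; leave everything else where it is.

Things in the scene. Friction and masses are not known exactly. Their poses are not given: they have to be found in the camera images.
- gap_front (a point): middle of the gap's mouth: a point of the press on the flat top of the bed (lower plate, 60 mm above the bench), right under the upper plate's front edge. x axis straight into the gap, y along the front edge to the left, z up. The bed reaches 30 mm out in front of it, then only bare bench, 60 mm lower. The gap runs back 155 mm, is 164 mm wide and evenly high: somewhere from 3.5 to 6 mm, varying
- press: the grey bench press, fixed on the bench on four feet, 215 x 260 mm; origin on the bench under its middle, 60 mm behind the upper plate's front edge; x axis to its back, z up. Lid top 94 mm above the bench; a bar handle on the lid (top 127 mm above the bench) lies 20 mm behind the lid's front edge, reaching 42 mm to either side of the middle
- bed: the bed, the press's fixed lower steel plate, 180 x 164 x 14 mm; origin at the centre of its underside, top 14 mm above the origin
- platen: upper steel plate, 155 x 164 x 12 mm, hung under the lid by four self-locking adjusting screws that set the gap (not to be changed); origin on its lower face's level, 168 mm behind its front edge
- lid (a joint): angle of the press's lid about the hinge along its back, rad; 0 = shut on its two stops (as at the start), grows as the front lifts. Until the latch is over it only its weight (3.7 kg with the plate) keeps it down
- latch (a joint): angle of the latch about its upright pivot, rad; 0 = parked, arm pointing to the press's front; grows counter-clockwise seen from above up to a stop at 1.571, arm square across the lid's left edge = fully locked. Starts between 0 and 0.4, turns stiffly (about 2.5 N at the knob), stays where it is left
- latch_pivot (a point): point on the latch's upright pivot, 118 mm above the bench, level with the middle of the latch's knob; the pivot post is fixed to the press beside the lid's left edge, 116 mm left of its middle. x axis to the back of the press
- latch_knob (a point): centre of the latch's upright round black knob, half-way up: 18 mm across, 30 mm high, on the end of the latch's flat dark steel arm (18 mm wide, 8 mm thick), 48 mm from the pivot. Arm top 15 mm below this point, lid top 24 mm below it
- gauge_grip (a point): centre of the taper gauge's wooden handle (60 long x 18 wide x 20 mm high), half-way up; x axis along the gauge to the blade's tip, z up. Steel blade ahead of it, 100 long x 14 mm wide, underside flat and level with the handle's, 10 mm below this point; tip 130 mm ahead of this point. 160 mm over all, 0.13 kg, lying flat on the bench
- gauge_tip (a point): middle of the blade's front end, on its flat underside; axes as for the handle. The blade's top slopes evenly from 1.5 mm thick here to 8.5 mm at the handle: in a gap of h mm it touches both plates with (h - 1.5) x 14.3 mm in (29 to 64 mm), then drags harder with every millimetre; a push of 4 to 12 N is a snug drag
- folder: bone folder, a flat white strip 135 x 22 x 6 mm, lying on the bench, not to be moved
- iron: steel pricking iron with a row of teeth, 100 mm long, lying on the bench, not to be moved
- beveller: edge beveller with a wooden handle, 150 mm long, lying on the bench, not to be moved
- mallet: mallet with a white head and wooden handle, 200 mm long, lying on the bench, not to be moved
- glue: white glue bottle, 60 mm across, 160 mm high, not to be moved
- wax: low metal tin, 56 mm across, 32 mm high, not to be moved
- templates: stack of board templates 100 x 75 x 28 mm, not to be moved

How it is judged:
On the way, in this order (a step that is already met when the one before it is completed fails the run):
1. the latch is swung fully over onto the shut lid (value of joint latch above 1.4 rad and value of joint lid below 0.03 rad), for 0.2 s.
2. the gauge's blade enters the gap at the front of the press, latch still over (value of joint latch above 1.4 rad and x of gauge_tip in the frame of gap_front above 0.008 m and z of gauge_tip in the frame of gap_front between -0.003 and 0.006 m), for 0.1 s.
At the end, for the whole second after the job is handed in: Latch at 1.4 rad or more, lid shut. Blade in the gap: tip 22 to 90 mm in, within 30 mm of the middle, 0.17 rad of straight, flat within 0.06 rad, 1 to 25 N on the upper plate, over 0.5 N on the bed. Fingers grip the gauge (over 2 N), handle over 50 mm above the bench, at rest (under 10 mm/s) (all of step 1 and contact force between gauge and platen between 1 and 25 N and contact force between gauge and bed above 0.5 N and x of gauge_tip in the frame of gap_front between 0.022 and 0.09 m and y of gauge_tip in the frame of gap_front between -0.03 and 0.03 m and angle between the x axis of gauge_tip and the x axis of gap_front, either way round below 0.17 rad and angle between gauge_tip's own z axis and vertical below 0.06 rad and contact force between the fingers and gauge above 2 N and height (world z) of gauge_grip above 0.05 m and linear speed of gauge below 0.01 m/s); the arm keeps its last pose, push and grip.
It fails at once if the gauge is forced into the gap (over 50 N on the upper plate) (contact force between gauge and platen above 50 N).
It fails at once if the lid is lifted open (value of joint lid above 0.1 rad).
It fails at once if a bystander is moved more than 30 mm (distance of any of folder, iron, beveller, mallet, glue, wax, templates from where it was at the start of the episode above 0.03 m).
It also fails if it takes over 72 s, if anything falls off the work surface, if the arm or the gripper's body presses on something with over 40 N, if the wrist force passes 120 N, or if a joint passes its speed limit or range.

ROBOT

A 6-joint arm with a two-finger parallel gripper is mounted at the origin on the work surface. World frame = base frame: x ahead of the robot, y to its left, z up, the work surface at z = 0. Lengths are in m, angles in rad, forces in N, time in s.
With the tool pointing down it reaches from about 0.35 to 0.775 m from the base axis. Payload 7.3 kg.
Tool frame: the origin (TCP) lies on the mounting face of the last link; the fingertips stand 178 mm ahead of it and the grasp point (between the pads) lies 159 mm ahead of it (robot.tcp_to_tips is the distance from the TCP to the fingertips, in m); z points along the fingers, y is the direction in which the jaws open and shut (so a half turn about z gives the same grasp; the last joint's range is limited). The gripper opens to 92 mm and grips with 3 to 60 N. Pads are 19 mm wide; open, the fingers measure 130 mm over their backs; the gripper's body (75 mm by 190 mm) begins 47 mm behind the grasp point.
Start: joints at [-1.435, 0.342, 1.524, -0, 1.275, -0.146], TCP at [0.146, -0.504, 0.405] pointing down, gripper open.
Joint ranges: [-2.53, 2.53], [-0.77, 2.02], [0.04, 2.7], [-1, 4.14], [0.28, 2.66], [-3.11, 3.11]. Speed limits (rad/s): [2.57, 2.57, 3.14, 3.14, 3.14, 3.14].

INTERFACE

Orientations are given as [roll, pitch, yaw] about the fixed x, y, z axes, in that order (R = Rz(yaw) Ry(pitch) Rx(roll)).
In Python, from cell import robot, viewer gives the robot as it stands.
- The arm moves only by the shell command python3 -m creep 'ROWS' [OPENING] [FORCE]. ROWS is JSON, a list that holds one entry, the list of rows, each a list of 6 numbers: the shift along the world's x, y, z in mm, then the turn, a rotation vector about the world's x, y, z in degrees. A call has 1 to 5 rows; each row shifts and turns the pose as measured when the row begins; what a row does not reach is not made up. A row lasts 1/12 s, in which the tool goes at most 41.7 mm and 7.16 degrees, less where a joint would pass 70% of its speed; a pose out of reach is approached as far as the arm can. A call with a gripper value outside its range is refused whole. OPENING is the closure, from -1 (fully open) to 1 (shut), set as the call begins (- or left out, the last holds). The fingers move at their own pace and stop on an object; FORCE is the grip in N (left out, the last holds). Time passes only in rows, so rows that do not move let the fingers close. It gives the time, the measured TCP pose, the force and the opening at its end, in the units of the state.
- robot.observe(): the state, without advancing time (a new reading comes with each control period).
- viewer.read_camera(name): name is "scene" or "top"; returns the picture (420x560x3 uint8, blue, green, red); there is no depth.
- viewer.camera_model(name): a dict with "fx", "fy", "cx", "cy" (pixels), "pose" (4x4, takes a point from camera to world coordinates). Camera axes: x right, y up, looking along -z (the intrinsics and any distortion apply to the point x, -y, -z); pixel columns grow to the right and rows downward; lengths in m; the calibration is good to about 2 mm. A picture is of the moment at which its call begins. camera_model takes no time and is no camera call.
- robot.hand_in(): hands the job in, once; it reports no verdict.
The state is a dict: "time": time; "qpos": joint angles; "qvel": joint speeds; "joint_efforts": joint torques, N m; "tool_pos": TCP position; "tool_rot": TCP orientation; "contact_force": force on the tool from outside, world axes, zero at the start; "torque": the same for the moment, N m; "opening": finger opening in m.
Only numpy, scipy, OpenCV 4.12 (cv2) and the standard library are available. Lean on these libraries where they do the work, as an engineer would, in place of code of your own. Each camera call takes 0.05 s, during which the arm holds its last target. There are 200 camera calls.

## Working session

There is one attempt and no reset: what is moved stays moved. The work goes in short steps, Python scripts to look and compute and a shell command to move; the robot and the scene stay as the last step left them, time stands still between calls to the robot, and variables do not carry over. Pictures are saved under pics/ and viewed, about 8 in all and at most 12, crops included, and the job is handed in when it is done.

```bash
ls; mkdir -p pics; cat > h.py <<'E'
import numpy as np, cv2
from cell import robot, viewer
def snap(cam,name,crop=None,scale=1):
    im=viewer.read_camera(cam)
    if crop: x0,y0,x1,y1=crop; im=im[y0:y1,x0:x1]
    if scale!=1: im=cv2.resize(im,None,fx=scale,fy=scale,interpolation=cv2.INTER_CUBIC)
    cv2.imwrite('pics/'+name+'.png',im)
def px2w(cam,u,v,z):
    m=viewer.camera_model(cam);P=np.array(m['pose'])
    d=P[:3,:3]@np.array([(u-m['cx'])/m['fx'],-(v-m['cy'])/m['fy'],-1.0])
    o=P[:3,3]; return o+d*(z-o[2])/d[2]
def w2px(cam,p):
    m=viewer.camera_model(cam);P=np.array(m['pose'])
    c=P[:3,:3].T@(np.array(p)-P[:3,3]); return (m['cx']+m['fx']*c[0]/-c[2], m['cy']-m['fy']*c[1]/-c[2])
E
python3 - <<'E'
from h import *
snap('top','top1',scale=1.4); snap('scene','scene1',scale=1.4)
for c in('top','scene'): print(viewer.camera_model(c))
print(robot.observe())
E
```

```text
pics
{'fx': 394.7500992738877, 'fy': 394.7500992738877, 'cx': 276.15297752811443, 'cy': 205.13980121935475, 'pose': array([[ 6.19892798e-03,  9.95860032e-01, -9.06883086e-02,
         4.92202738e-01],
       [-9.99895364e-01,  4.98748452e-03, -1.35788491e-02,
         1.02879856e-03],
       [-1.30703265e-02,  9.07629937e-02,  9.95786747e-01,
         1.32419650e+00],
       [ 0.00000000e+00,  0.00000000e+00,  0.00000000e+00,
         1.00000000e+00]])}
{'fx': 519.1703830468982, 'fy': 519.1703830468982, 'cx': 277.6574814399467, 'cy': 216.22485215069594, 'pose': array([[-0.87285287, -0.32072036,  0.3677857 ,  1.02167675],
       [ 0.48771564, -0.59832306,  0.6357224 ,  0.7890229 ],
       [ 0.01616555,  0.73426696,  0.67866834,  0.93924902],
       [ 0.        ,  0.        ,  0.        ,  1.        ]])}
{'time': 0.1, 'qpos': array([-1.43500684e+00,  3.42634137e-01,  1.52488939e+00, -1.21964178e-05,
        1.27539912e+00, -1.46011708e-01]), 'qvel': array([-6.00644239e-04, -2.90575053e-03, -1.79049452e-03,  1.49266680e-04,
        4.99794509e-05, -2.16711366e-03]), 'joint_efforts': array([ 1.88858095e-03, -4.32006383e+01, -2.44693637e+01,  7.19745364e-02,
        5.25413977e-02, -4.34479239e-05]), 'tool_pos': array([ 0.14599354, -0.50417356,  0.40413532]), 'tool_rot': array([-3.14027511e+00, -1.81966707e-04,  2.81804633e-01]), 'contact_force': array([-0.40367141, -0.32143531,  0.16233936]), 'torque': array([ 0.04614199, -0.03323586, -0.02571286]), 'opening': 0.09181159501479629}
```

View pics/top1.png

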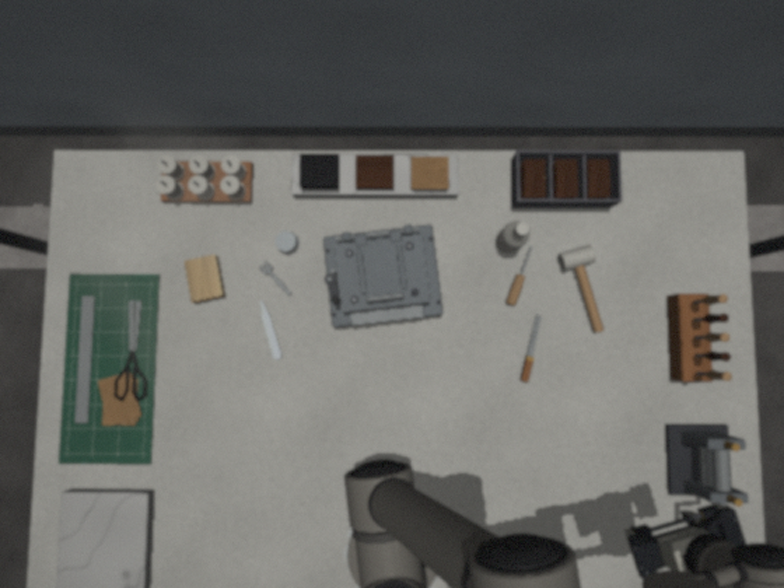

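View pics/scene1.png

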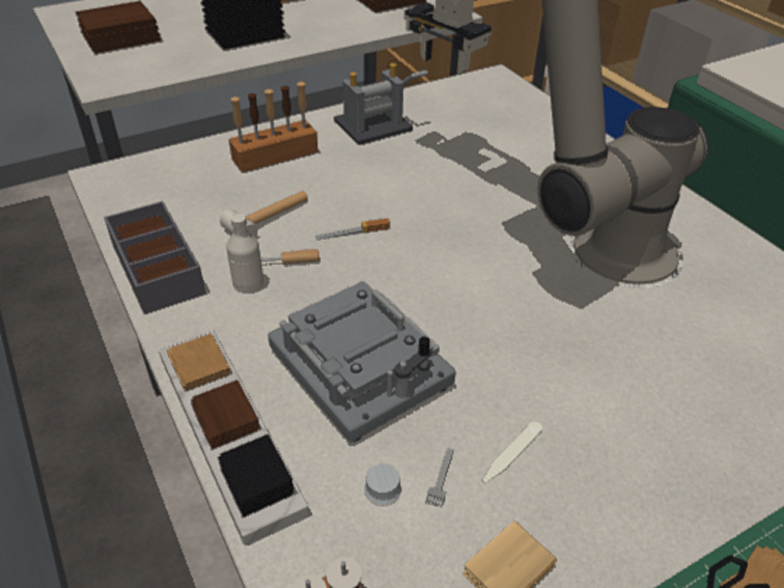

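The top view shows the press at about (382,277), with two orange-handled tools at (530,350) and (518,275). The latch is on the left at (333,285). I need a close-up to tell the gauge from the beveller.

```bash
python3 - <<'E'
from h import *
t=np.mean([viewer.read_camera('top').astype(float) for _ in range(4)],0)
s=np.mean([viewer.read_camera('scene').astype(float) for _ in range(4)],0)
def c(im,x0,y0,x1,y1,k): return cv2.resize(im[y0:y1,x0:x1].clip(0,255).astype(np.uint8),None,fx=k,fy=k,interpolation=cv2.INTER_CUBIC)
cv2.imwrite('pics/a.png',np.vstack([np.hstack([c(t,220,150,320,250,4),c(t,340,165,440,265,4)]),c(s,150,100,350,150,4)]))
cv2.imwrite('pics/b.png',c(s,180,190,340,310,5))
E
```

```text
(no output)
```

View pics/a.png

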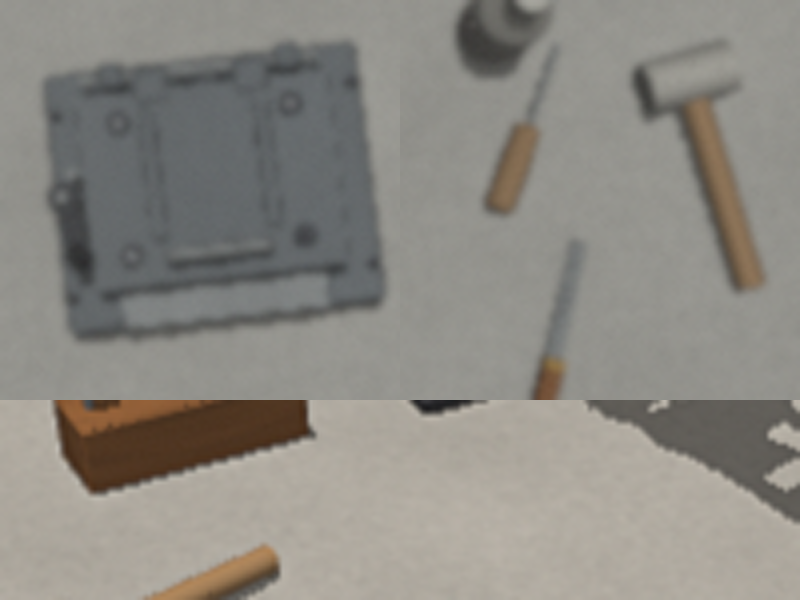

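View pics/b.png

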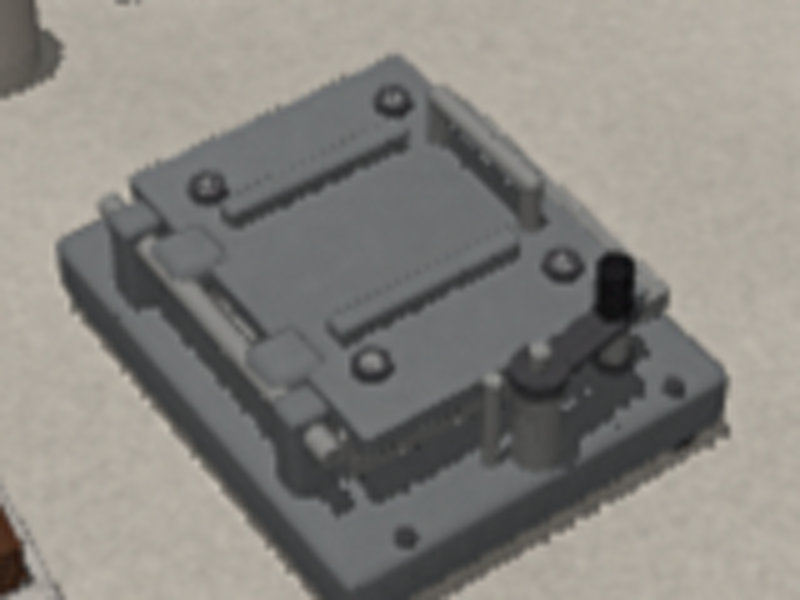

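Here the lower tool, with a parallel flat blade, is the gauge: tip at top px (384,225), blade/handle junction at (378,255). The thin-shafted tool is the beveller. The knob is at scene px (303,247).

```bash
python3 - <<'E'
from h import *
T=lambda u,v,z:px2w('top',220+u/4,150+v/4,z)
G=lambda u,v,z:px2w('top',340+(u-400)/4,165+v/4,z)
np.set_printoptions(precision=4,suppress=True)
print('gauge tip',G(576,240,.002),'junction',G(552,360,.01),'end',px2w('top',375,271.6,.012))
for z in(.045,.055):
  q=[T(80,338,z),T(385,300,z),T(355,42,z),T(48,75,z)]
  c=sum(q)/4; print(z,'frame c',c,'sizes',[np.linalg.norm(q[i]-q[i-3]) for i in range(4)])
  f=(q[2]+q[3]-q[0]-q[1]);print('yaw',np.arctan2(f[1],f[0]), 'lat', np.arctan2(-(q[1]-q[0])[0],-(q[1]-q[0])[1]))
a,b=T(122,325,.06),T(330,305,.06); print('bed front',a,b,(a+b)/2,np.linalg.norm(a-b))
a,b=T(168,255,.127),T(272,245,.127); print('bar',a,b,(a+b)/2,np.linalg.norm(a-b))
print('knob scene',px2w('scene',303,247,.118),'pivot scene pin',px2w('scene',288,261,.115),'top pivot',T(60,195,.115),'top knob',T(80,262,.125))
E
```

```text
gauge tip [ 0.5479 -0.3412  0.002 ] junction [ 0.4486 -0.3176  0.01  ] end [ 0.3946 -0.3064  0.012 ]
0.045 frame c [0.6355 0.025  0.045 ] sizes [np.float64(0.24862621499527557), np.float64(0.21297938077451786), np.float64(0.25362699977120123), np.float64(0.21736631510120819)]
yaw 0.12446838276987668 lat -0.12958537385281796
0.055 frame c [0.6344 0.0248 0.055 ] sizes [np.float64(0.24668260261965216), np.float64(0.21131443421916823), np.float64(0.25164429422441525), np.float64(0.21566707409364838)]
yaw 0.12446838276987665 lat -0.1295853738528184
bed front [0.523  0.0998 0.06  ] [ 0.54   -0.0664  0.06  ] [0.5315 0.0167 0.06  ] 0.16709937395592478
bar [0.5747 0.0602 0.127 ] [ 0.5828 -0.0188  0.127 ] [0.5787 0.0207 0.127 ] 0.07942198301148781
knob scene [0.5761 0.1328 0.118 ] pivot scene pin [0.6244 0.1507 0.115 ] top pivot [0.6215 0.1446 0.115 ] top knob [0.5692 0.1274 0.125 ]
```

```bash
python3 -m creep '[[[22,33,0,0,0,0],[22,33,0,0,0,0],[22,33,0,0,0,0],[22,33,0,0,0,0],[22,33,0,0,0,0]]]' 0.1 20
python3 -m creep '[[[22,33,0,0,0,0],[22,33,0,0,0,0],[22,33,0,0,0,0],[22,33,0,0,0,0],[22,33,0,0,0,0]]]'
python3 -m creep '[[[22,33,0,0,0,0],[22,33,0,0,0,0],[22,33,0,0,0,0],[22,33,0,0,0,0],[22,33,0,0,0,0]]]'
```

```text
time: 0.92
tool_pos: [0.2548, -0.3388, 0.4035]
tool_rot: [3.139, 0.002, 0.27]
contact_force: [0.7, 0.1, 0.4]
opening: 0.0627
time: 1.33
tool_pos: [0.3673, -0.1648, 0.4047]
tool_rot: [3.136, -0.001, 0.267]
contact_force: [2.0, -0.2, 1.0]
opening: 0.0411
time: 1.75
tool_pos: [0.4802, 0.0105, 0.4064]
tool_rot: [3.133, -0.004, 0.268]
contact_force: [0.8, -0.9, 0.2]
opening: 0.0415
```

```bash
python3 -m creep '[[[23,30,-10,0,0,2],[23,30,-15,0,0,2],[23,30,-15,0,0,0],[22,28,-15,0,0,0],[0,0,-15,0,0,0]]]'
python3 -m creep '[[[0,0,-10,0,0,0],[0,0,0,0,0,0]]]'
python3 - <<'E'
from h import *
s=np.mean([viewer.read_camera('scene').astype(float) for _ in range(3)],0)
t=np.mean([viewer.read_camera('top').astype(float) for _ in range(3)],0)
c=lambda im,x0,y0,x1,y1:cv2.resize(im[y0:y1,x0:x1].clip(0,255).astype(np.uint8),(400,400),interpolation=cv2.INTER_CUBIC)
cv2.imwrite('pics/c.png',np.hstack([c(s,250,170,350,270),c(t,190,150,290,250)]))
o=robot.observe(); print(o['tool_pos'],o['tool_rot'])
print(w2px('scene',o['tool_pos']-[0,0,.178]))
E
```

```text
time: 2.17
tool_pos: [0.5763, 0.1408, 0.338]
tool_rot: [3.13, -0.017, 0.348]
contact_force: [-2.0, 0.0, -0.4]
opening: 0.0411
time: 2.33
tool_pos: [0.5761, 0.1428, 0.3233]
tool_rot: [3.132, -0.011, 0.351]
contact_force: [-1.7, -1.2, -0.1]
opening: 0.0416
[0.57656228 0.14149049 0.32733392] [ 3.12989239 -0.01742399  0.34881647]
(np.float64(305.65538534967584), np.float64(239.49529066298646))
```

View pics/c.png

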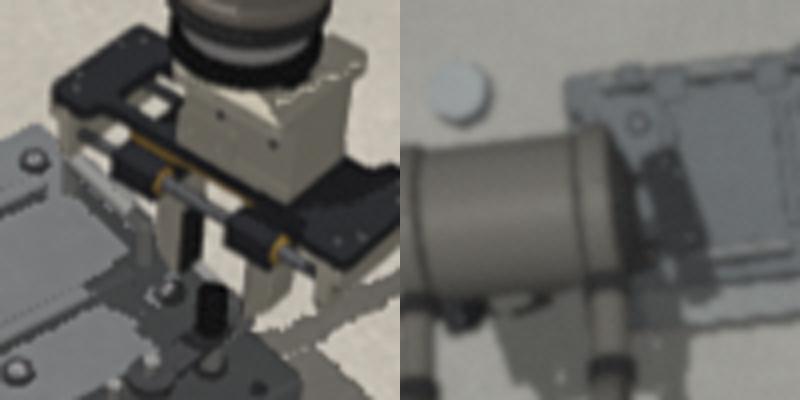

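Knob seen at scene (303,247.5), consistent with before. The fingers straddle slightly too far in +y; correct it and descend.

```bash
python3 -m creep '[[[-1,-9,0,0.3,1.1,0],[0,0,-10,0,0,0],[0,0,-15,0,0,0],[0,0,-10,0,0,0],[0,0,0,0,0,0]]]'
python3 - <<'E'
from h import *
s=viewer.read_camera('scene')
cv2.imwrite('pics/d.png',cv2.resize(s[210:270,270:350],(800,600),interpolation=cv2.INTER_CUBIC))
E
```

```text
time: 3.05
tool_pos: [0.5754, 0.1288, 0.2939]
tool_rot: [3.141, -0.006, 0.345]
contact_force: [0.0, 0.0, 0.0]
opening: 0.0412
```

View pics/d.png

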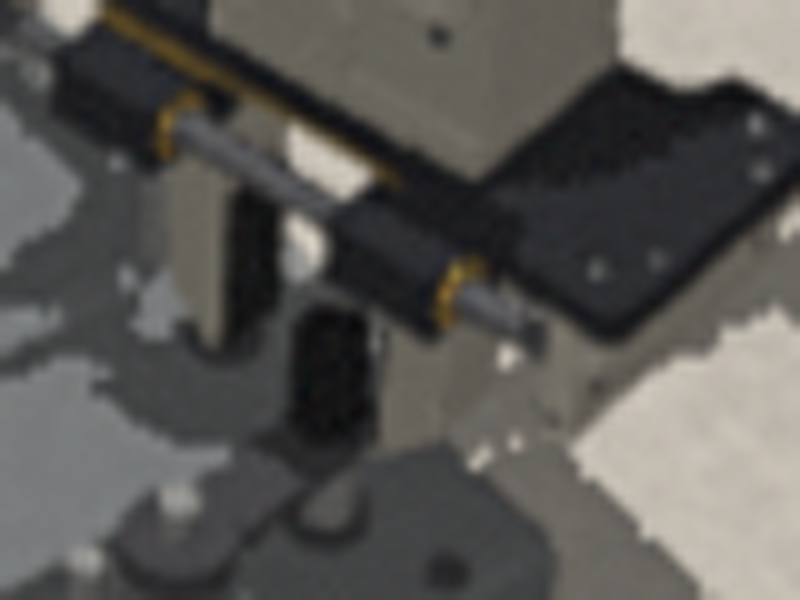

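```bash
python3 -m creep '[[[0,1,-8,0,0,0],[0,0,0,0,0,0],[0,0,0,0,0,0],[0,0,0,0,0,0]]]' 0.45 20
python3 -m creep '[[[2,-4.6,0,0,0,6],[2.4,-4.4,0,0,0,6],[2.9,-4.1,0,0,0,6]]]'
```

```text
time: 3.43
tool_pos: [0.5759, 0.1299, 0.2866]
tool_rot: [3.141, -0.008, 0.345]
contact_force: [0.9, -0.8, -0.4]
opening: 0.0253
time: 3.68
tool_pos: [0.5825, 0.1185, 0.2869]
tool_rot: [-3.14, -0.008, 0.67]
contact_force: [-0.4, 1.8, -2.2]
opening: 0.0256
```

```bash
python3 -m creep '[[[3.1,-4.1,0,0,0,6],[3.5,-3.8,0,0,0,6],[3.9,-3.4,0,0,0,6],[4.3,-3,0,0,0,6],[4.6,-2.5,0,0,0,6]]]'
python3 - <<'E'
from h import *
o=robot.observe();d=(o['tool_pos'][:2]-[.622,.146])*1e3;print(np.hypot(*d),np.degrees(np.arctan2(d[1],d[0]))%360,o['contact_force'],o['torque'])
E
```

```text
time: 4.1
tool_pos: [0.6005, 0.1036, 0.2868]
tool_rot: [-3.131, -0.008, 1.222]
contact_force: [-3.0, 1.1, -0.4]
opening: 0.0252
47.54992282335642 243.0633766709283 [-2.97671702  1.07290236 -0.44905934] [ 0.17988965  0.32721608 -0.02064617]
```

```bash
python3 -m creep '[[[4.8,-2.1,0,0,0,6],[5,-1.7,0,0,0,6],[5.2,-1.2,0,0,0,6],[5.2,-0.7,0,0,0,6],[5.2,-0.2,0,0,0,6]]]'
python3 -m creep '[[[5,0.2,0,0,0,4],[4,0.5,0,0,0,0]]]'
python3 - <<'E'
from h import *
o=robot.observe();d=(o['tool_pos'][:2]-[.622,.146])*1e3;print(np.hypot(*d),np.degrees(np.arctan2(d[1],d[0]))%360,o['contact_force'],o['torque'])
E
```

```text
time: 4.52
tool_pos: [0.6243, 0.0987, 0.2866]
tool_rot: [-3.121, -0.009, 1.774]
contact_force: [-2.9, 1.2, -0.3]
opening: 0.0254
time: 4.68
tool_pos: [0.6329, 0.0991, 0.2866]
tool_rot: [-3.117, -0.009, 1.853]
contact_force: [-3.3, -3.4, 0.3]
opening: 0.0254
48.125573938893275 283.08798168519667 [-3.26142318 -3.40868653  0.31754241] [-0.62042114  0.42209395  0.0544229 ]
```

```bash
for i in 1 ; do python3 -m creep '[[[3,0.4,0,0,0,0]]]'; python3 -m creep '[[[2.5,0.3,0,0,0,0]]]';python3 -m creep '[[[0,0,0,0,0,0]]]'; done
```

```text
time: 4.77
tool_pos: [0.6359, 0.0991, 0.2865]
tool_rot: [-3.115, -0.008, 1.851]
contact_force: [-3.6, -3.9, 1.0]
opening: 0.0256
time: 4.85
tool_pos: [0.6377, 0.0991, 0.2863]
tool_rot: [-3.111, -0.008, 1.849]
contact_force: [-13.0, -3.3, 5.6]
opening: 0.0252
time: 4.93
tool_pos: [0.6376, 0.0991, 0.2863]
tool_rot: [-3.109, -0.009, 1.847]
contact_force: [-1.7, -1.6, 0.8]
opening: 0.0249
```

The force hit 13 N at the stop, so the latch is over. Open, rise, and head for the gauge.

```bash
python3 -m creep '[[[-3,0,0,0,0,0],[0,0,0,0,0,0],[0,0,20,0,0,0],[0,0,35,0,0,0],[0,0,35,0,0,0]]]' 0.05
python3 -m creep '[[[-12,-23,20,0,0,0],[-18,-34,0,0,0,0],[-18,-34,0,0,0,0],[-18,-34,0,0,0,0],[-18,-34,0,0,0,0]]]' -0.2
python3 -m creep '[[[-18,-34,0,0,0,0],[-18,-34,0,0,0,0],[-18,-34,0,0,0,0],[-18,-34,0,0,0,0],[-18,-34,0,0,0,0]]]'
python3 - <<'E'
from h import *
o=robot.observe();print(o['qpos'],o['tool_pos'],o['tool_rot'])
t=np.mean([viewer.read_camera('top').astype(float) for _ in range(4)],0)
s=np.mean([viewer.read_camera('scene').astype(float) for _ in range(4)],0)
cv2.imwrite('pics/t_raw.png',t.clip(0,255).astype(np.uint8));cv2.imwrite('pics/s_raw.png',s.clip(0,255).astype(np.uint8))
c=lambda im,x0,y0,x1,y1:cv2.resize(im[y0:y1,x0:x1].clip(0,255).astype(np.uint8),(400,400),interpolation=cv2.INTER_CUBIC)
cv2.imwrite('pics/e.png',np.hstack([c(t,225,150,325,250),c(s,190,195,330,335)]))
E
```

```text
time: 5.35
tool_pos: [0.6335, 0.1001, 0.3709]
tool_rot: [-3.1, -0.014, 1.84]
contact_force: [0.2, 1.1, -0.9]
opening: 0.0438
time: 5.77
tool_pos: [0.5498, -0.0554, 0.4029]
tool_rot: [-3.128, -0.008, 1.848]
contact_force: [0.4, -0.9, -0.2]
opening: 0.0549
time: 6.18
tool_pos: [0.4549, -0.231, 0.4062]
tool_rot: [-3.14, -0.001, 1.845]
contact_force: [1.6, -1.3, -0.3]
opening: 0.0551
[-6.19950100e-01  3.14371096e-01  1.56051237e+00 -5.48195303e-04
  1.26896869e+00 -8.94457252e-01] [ 0.45493804 -0.23097202  0.40618371] [-3.13977040e+00 -1.43475404e-03  1.84546572e+00]
```

View pics/e.png

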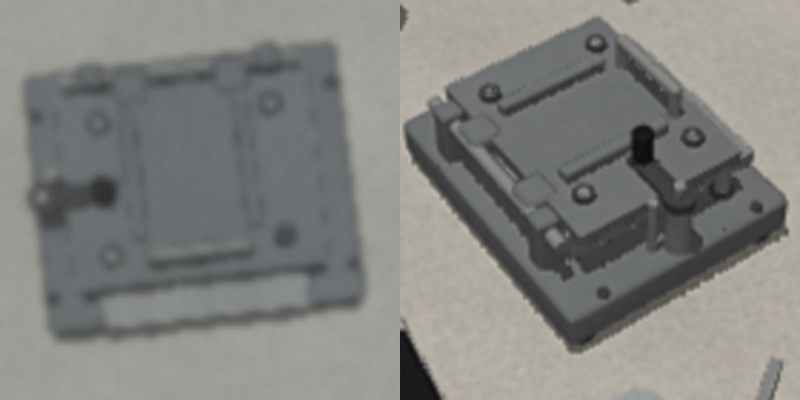

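Both views show the latch square across the lid (knob at top crop (100,192), lid shut). Now go above the gauge handle.

```bash
python3 -m creep '[[[-7,-16,-12,0,0,6.8],[-7,-16,-12,0,0,6.8],[-7,-16,-12,0,0,6.8],[-6,-16,-12,0,0,6.8],[-6,-16,-12,0,0,6.8]]]'
python3 -m creep '[[[0,0,-20,0,0,6.8],[0,0,-20,0,0,6.8],[0,0,-20,0,0,6.8],[0,0,-20,0,0,6.8],[0,0,0,0,0,0]]]'
python3 - <<'E'
from h import *
o=robot.observe();print(o['tool_pos'],o['tool_rot'])
s=np.mean([viewer.read_camera('scene').astype(float) for _ in range(3)],0).clip(0,255).astype(np.uint8)
print(w2px('scene',[.4215,-.312,.01]),w2px('scene',[.548,-.341,.001]))
cv2.imwrite('pics/f.png',cv2.resize(s[90:210,180:340],(800,600),interpolation=cv2.INTER_CUBIC))
E
```

```text
time: 7.0
tool_pos: [0.4282, -0.3024, 0.3467]
tool_rot: [3.14, 0.004, 2.472]
contact_force: [1.1, 0.4, -0.8]
opening: 0.0549
time: 7.42
tool_pos: [0.431, -0.3, 0.2618]
tool_rot: [3.139, 0.005, 2.977]
contact_force: [-0.9, 1.1, -0.9]
opening: 0.0551
[ 0.43096071 -0.29995595  0.26181824] [3.13883164 0.00516295 2.97741285]
(np.float64(268.2394852906989), np.float64(159.68744650867453)) (np.float64(225.77037804053094), np.float64(169.00063899955995))
```

View pics/f.png

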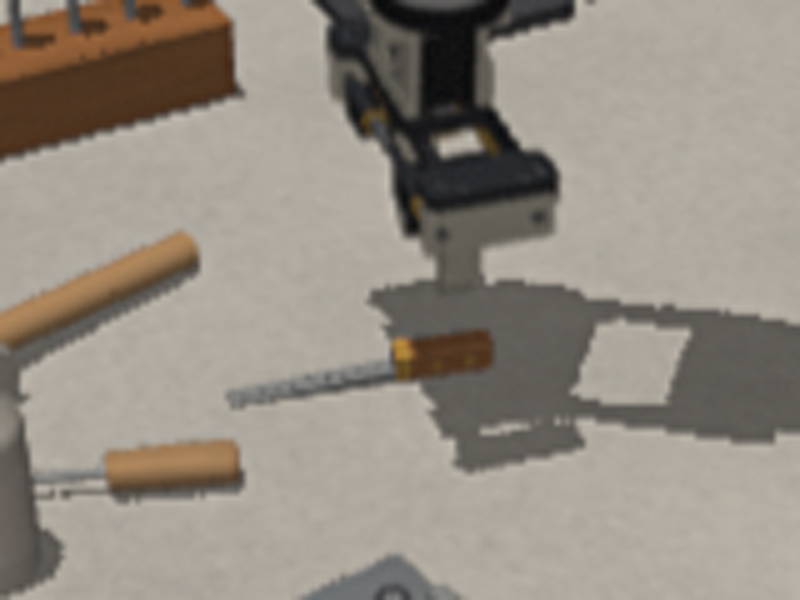

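Handle centre is at px (268.6,160.8) and the tip at (226.4,170), both within 1 px of prediction. Descend and grip.

```bash
python3 -m creep '[[[-8,-11,-15,0,0,-3.4],[0,0,-20,0,0,0],[0,0,-20,0,0,0],[0,0,-15,0,0,0],[0,0,0,0,0,0]]]'
python3 -m creep '[[[0,0,0,0,0,0]]]'
```

```text
time: 7.98
tool_pos: [0.4279, -0.3135, 0.2035]
tool_rot: [-3.13, 0.028, 2.895]
contact_force: [-1.0, -0.2, 0.1]
opening: 0.0549
time: 8.07
tool_pos: [0.4285, -0.3137, 0.2047]
tool_rot: [-3.129, 0.03, 2.893]
contact_force: [0.7, 0.2, 0.2]
opening: 0.0551
```

```bash
python3 -m creep '[[[-6,2.5,0,1.1,1.5,1.4],[0,0,-10,0,0,0],[0,0,-10,0,0,0],[0,0,0,0,0,0]]]'
```

```text
time: 8.4
tool_pos: [0.4248, -0.3122, 0.1892]
tool_rot: [-3.136, 0.01, 2.914]
contact_force: [0.9, 0.9, 0.4]
opening: 0.0551
```

```bash
python3 -m creep '[[[-3,1,-3,0.4,0.6,0],[0,0,-5,0,0,0],[0,0,0,0,0,0]]]'
python3 -m creep '[[[0,0,0,0,0,0],[0,0,0,0,0,0],[0,0,0,0,0,0],[0,0,0,0,0,0],[0,0,0,0,0,0]]]' 1 40
```

```text
time: 8.65
tool_pos: [0.4222, -0.3114, 0.1809]
tool_rot: [-3.14, -0.001, 2.912]
contact_force: [0.6, -0.6, 1.0]
opening: 0.0549
time: 9.07
tool_pos: [0.4223, -0.3116, 0.1809]
tool_rot: [-3.14, -0.0, 2.912]
contact_force: [-0.1, 0.4, 0.0]
opening: 0.0261
```

```bash
python3 -m creep '[[[0,0,0,0,0,0],[0,0,10,0,0,0],[0,0,25,0,0,0],[0,0,35,0,0,0],[0,0,30,0,0,0]]]'
python3 -m creep '[[[-2,30,0,0,0,4],[-2,38,0,0,0,4],[-2,38,0,0,0,4],[-1,38,0,0,0,4],[-1,38,0,0,0,4]]]'
python3 -m creep '[[[-1,38,0,0,0,0],[0,38,0,0,0,0],[0,38,0,0,0,0],[0,12,0,0,0,0],[0,0,0,0,0,0]]]'
```

```text
time: 9.48
tool_pos: [0.42, -0.3095, 0.2789]
tool_rot: [3.135, -0.015, 2.912]
contact_force: [0.3, -0.1, -2.0]
opening: 0.0178
time: 9.9
tool_pos: [0.4123, -0.1293, 0.2903]
tool_rot: [-3.134, 0.004, -3.019]
contact_force: [0.9, 0.1, -1.2]
opening: 0.0176
time: 10.32
tool_pos: [0.4074, 0.0079, 0.294]
tool_rot: [-3.134, 0.006, -3.011]
contact_force: [0.4, -0.8, -0.3]
opening: 0.0174
```

```bash
python3 -m creep '[[[4,-5,-10,0.35,0.4,-0.8],[0,0,-15,0,0,0],[0,0,-10,0,0,0],[0,0,0,0,0,0]]]'
python3 - <<'E'
from h import *
o=robot.observe();print(o['tool_pos'],o['tool_rot'])
t=np.mean([viewer.read_camera('top').astype(float) for _ in range(4)],0).clip(0,255).astype(np.uint8)
s=np.mean([viewer.read_camera('scene').astype(float) for _ in range(4)],0).clip(0,255).astype(np.uint8)
r=lambda im,x0,y0,x1,y1,w,h:cv2.resize(im[y0:y1,x0:x1],(w,h),interpolation=cv2.INTER_CUBIC)
cv2.imwrite('pics/g.png',np.vstack([r(t,210,180,350,250,800,400),r(s,220,150,360,185,800,200)]))
E
```

```text
time: 10.65
tool_pos: [0.4125, 0.0004, 0.2585]
tool_rot: [-3.14, 0.004, -3.025]
contact_force: [-0.5, 0.2, -2.8]
opening: 0.0176
[4.12507838e-01 3.97364597e-04 2.58492574e-01] [-3.14017131  0.00362707 -3.02512513]
```

View pics/g.png

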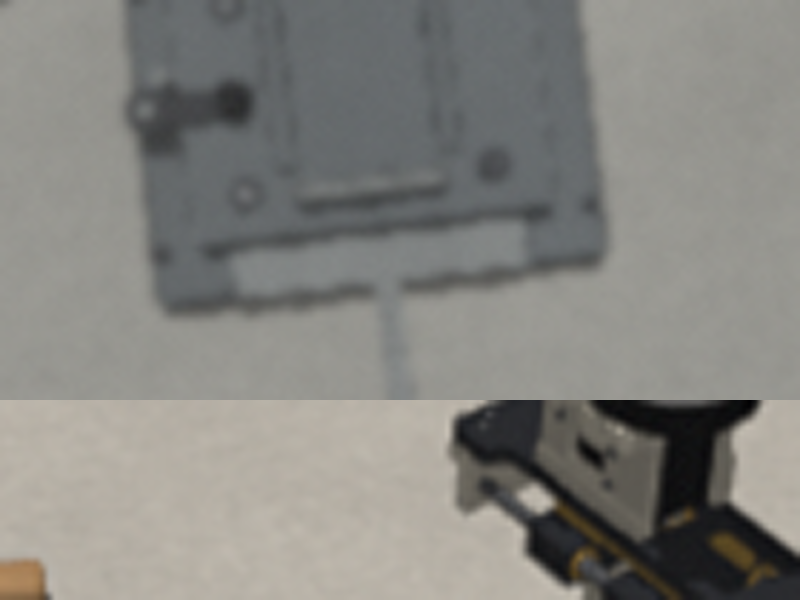

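Blade tip at (388,278) is 3 mm right of the strip's middle (382,291) and about 0.04 rad off normal, over the bed's front edge. Good enough; lower it.

```bash
python3 -m creep '[[[0,2,-8,0,0,0.6],[0,0,-6,0,0,0],[0,0,0,0,0,0]]]'
python3 -m creep '[[[0,0,-1.5,0,0,0],[0,0,0,0,0,0]]]'
python3 -m creep '[[[0,0,-1.5,0,0,0],[0,0,0,0,0,0]]]'
```

```text
time: 11.3
tool_pos: [0.4129, 0.0037, 0.2461]
tool_rot: [-3.138, 0.01, -3.012]
contact_force: [1.1, 0.7, -1.2]
opening: 0.0178
time: 11.47
tool_pos: [0.4127, 0.004, 0.2438]
tool_rot: [-3.139, 0.008, -3.011]
contact_force: [0.9, -0.7, -1.2]
opening: 0.0178
time: 11.63
tool_pos: [0.4127, 0.0041, 0.2421]
tool_rot: [-3.139, 0.008, -3.011]
contact_force: [-0.5, 0.3, -0.8]
opening: 0.0178
```

```bash
python3 -m creep '[[[0,0,-1,0,0.6,0],[0,0,0,0,0,0]]]'
python3 -m creep '[[[0,0,-1,0,0,0],[0,0,0,0,0,0]]]'
```

```text
time: 11.8
tool_pos: [0.4129, 0.004, 0.2412]
tool_rot: [-3.14, -0.003, -3.011]
contact_force: [-1.6, -0.0, 0.7]
opening: 0.0176
time: 11.97
tool_pos: [0.4129, 0.004, 0.2405]
tool_rot: [-3.14, -0.002, -3.011]
contact_force: [-0.9, 0.2, 0.8]
opening: 0.0176
```

```bash
python3 -m creep '[[[6,0.7,0,0,0,0],[6,0.7,0,0,0,0],[6,0.7,0,0,0,0]]]'
python3 -m creep '[[[6,0.7,0,0,0,0],[6,0.7,0,0,0,0],[0,0,0,0,0,0]]]'
```

```text
time: 12.22
tool_pos: [0.4311, 0.0062, 0.2408]
tool_rot: [-3.14, -0.004, -3.011]
contact_force: [-0.8, -0.1, 2.7]
opening: 0.0178
time: 12.47
tool_pos: [0.4462, 0.0079, 0.2412]
tool_rot: [-3.14, -0.002, -3.011]
contact_force: [1.0, 0.9, 1.2]
opening: 0.0177
```

```bash
python3 -m creep '[[[4,0.5,0,0,0,0],[4,0.5,0,0,0,0]]]'; python3 -m creep '[[[4,0.5,0,0,0,0]]]'; python3 -m creep '[[[3,0.4,0,0,0,0]]]'
```

```text
time: 12.63
tool_pos: [0.4545, 0.009, 0.241]
tool_rot: [-3.14, -0.003, -3.011]
contact_force: [-3.3, -0.4, 3.5]
opening: 0.0178
time: 12.72
tool_pos: [0.4587, 0.0096, 0.2409]
tool_rot: [-3.14, -0.004, -3.011]
contact_force: [-5.1, -0.5, 4.2]
opening: 0.0179
time: 12.8
tool_pos: [0.462, 0.01, 0.241]
tool_rot: [-3.14, -0.004, -3.011]
contact_force: [-4.6, -0.6, 4.3]
opening: 0.0176
```

```bash
python3 - <<'E'
from h import *
t=np.mean([viewer.read_camera('top').astype(float) for _ in range(4)],0).clip(0,255).astype(np.uint8)
cv2.imwrite('pics/i.png',cv2.resize(t[190:250,220:340],(800,400),interpolation=cv2.INTER_CUBIC))
E
```

```text
(no output)
```

View pics/i.png

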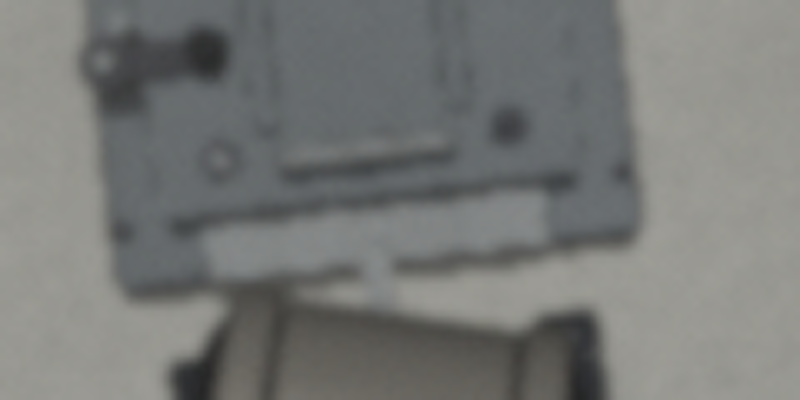

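The blade is centred on the strip at (378,285), latch still over, and moving freely. Creep on while watching the force.

```bash
for i in 1; do python3 -m creep '[[[0,0,0.5,0,0,0]]]'|grep -v rot; python3 -m creep '[[[2,0.25,0,0,0,0]]]'|grep -v rot; python3 -m creep '[[[2,0.25,0,0,0,0]]]'|grep -v rot; python3 -m creep '[[[2,0.25,0,0,0,0]]]'|grep -v rot;  python3 -m creep '[[[0,0,0,0,0,0]]]'; done
```

```text
time: 13.08
tool_pos: [0.4622, 0.0101, 0.2416]
contact_force: [-1.1, -0.2, 0.3]
opening: 0.0171
time: 13.17
tool_pos: [0.4638, 0.0103, 0.2415]
contact_force: [-2.2, -0.4, 2.1]
opening: 0.0176
time: 13.25
tool_pos: [0.4657, 0.0106, 0.2414]
contact_force: [-3.1, 0.2, 2.3]
opening: 0.0179
time: 13.33
tool_pos: [0.4675, 0.0108, 0.2413]
contact_force: [-3.1, -0.4, 3.8]
opening: 0.0176
time: 13.42
tool_pos: [0.4678, 0.0108, 0.2414]
tool_rot: [-3.14, -0.004, -3.011]
contact_force: [-0.6, 0.2, 3.0]
opening: 0.0177
```

```bash
for i in 1 ; do python3 -m creep '[[[3,0.35,0,0,0,0]]]'|grep -v rot; python3 -m creep '[[[2.5,0.3,0,0,0,0]]]'|grep -v rot; python3 -m creep '[[[2.5,0.3,0,0,0,0]]]'|grep -v rot; python3 -m creep '[[[2.5,0.3,0,0,0,0]]]'|grep -v rot;  python3 -m creep '[[[0,0,0,0,0,0]]]'; done
```

```text
time: 13.5
tool_pos: [0.4704, 0.0112, 0.2413]
contact_force: [-3.9, -0.7, 5.2]
opening: 0.0174
time: 13.58
tool_pos: [0.473, 0.0115, 0.2414]
contact_force: [-4.0, -0.4, 5.4]
opening: 0.017
time: 13.67
tool_pos: [0.4755, 0.0118, 0.2414]
contact_force: [-6.4, -0.0, 5.7]
opening: 0.0178
time: 13.75
tool_pos: [0.4774, 0.0121, 0.2412]
contact_force: [-13.3, -3.4, 11.3]
opening: 0.018
time: 13.83
tool_pos: [0.4775, 0.0121, 0.2414]
tool_rot: [-3.141, -0.011, -3.01]
contact_force: [-2.5, -0.7, 6.5]
opening: 0.0173
```

Sharp rise to 13 N at about 45 mm in. Let it settle, then nudge to confirm it is wedge contact.

```bash
python3 -m creep '[[[0,0,0,0,0,0],[0,0,0,0,0,0]]]';  python3 -m creep '[[[1,0.12,0.2,0,-0.3,0]]]'; python3 -m creep '[[[0,0,0,0,0,0]]]';python3 -m creep '[[[0,0,0,0,0,0],[0,0,0,0,0,0]]]'
```

```text
time: 14.0
tool_pos: [0.4777, 0.0121, 0.2416]
tool_rot: [-3.141, -0.012, -3.01]
contact_force: [-4.1, -0.4, 4.6]
opening: 0.0176
time: 14.08
tool_pos: [0.4782, 0.0122, 0.2417]
tool_rot: [-3.141, -0.009, -3.01]
contact_force: [-7.7, -0.7, 4.5]
opening: 0.0176
time: 14.17
tool_pos: [0.4783, 0.0122, 0.2416]
tool_rot: [-3.141, -0.009, -3.01]
contact_force: [-2.6, -0.3, 4.3]
opening: 0.0176
time: 14.33
tool_pos: [0.4784, 0.0123, 0.2416]
tool_rot: [-3.141, -0.01, -3.01]
contact_force: [-3.9, -0.3, 4.7]
opening: 0.0177
```

```bash
python3 -m creep '[[[1,0.12,0,0,0,0]]]'; python3 - <<'E'
from h import *
F=[]
for i in range(12):
    t=viewer.read_camera('top'); F.append(robot.observe()['contact_force'])
print(np.round(F,1)); o=robot.observe(); print(o['tool_pos'],o['tool_rot'],o['qvel'].max())
s=viewer.read_camera('scene')
r=lambda im,x0,y0,x1,y1,w,h:cv2.resize(im[y0:y1,x0:x1],(w,h),interpolation=cv2.INTER_CUBIC)
cv2.imwrite('pics/j.png',np.hstack([r(t,225,170,325,245,400,300),r(s,190,170,350,290,400,300)]))
E
```

```text
time: 14.42
tool_pos: [0.4788, 0.0123, 0.2415]
tool_rot: [-3.141, -0.012, -3.01]
contact_force: [-10.3, -2.9, 7.3]
opening: 0.0177
[[-6.4 -1.4  7.2]
 [-7.8 -2.5  6.6]
 [-6.6 -1.8  7. ]
 [-7.6 -2.   7.1]
 [-7.3 -1.6  7.3]
 [-6.7 -1.9  7.6]
 [-6.7 -1.9  6.8]
 [-7.8 -1.4  6.8]
 [-7.3 -1.7  6.3]
 [-6.  -2.4  6.4]
 [-6.8 -1.6  7.7]
 [-7.1 -2.1  7.1]]
[0.47879584 0.01230831 0.24154416] [-3.14091605 -0.01194924 -3.01009732] 0.0008190614792928918
```

View pics/j.png

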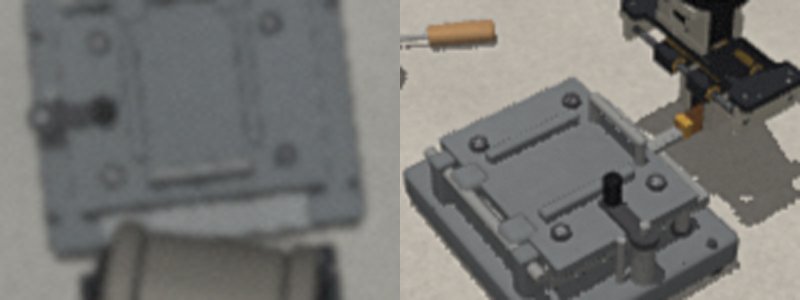

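Steady 7 N push, but the 7 N up-force suggests I'm partly pressing down on the bed. Relieve that, so the push is truly wedge drag.

```bash
python3 -m creep '[[[0.3,0,0.6,0,-0.4,0]]]'; python3 -m creep '[[[0.3,0,0.2,0,0,0]]]'; python3 -m creep '[[[1.2,0.15,0.1,0,0,0]]]'; python3 - <<'E'
from h import *
F=[]
for i in range(4): viewer.read_camera('top'); F.append(robot.observe()['contact_force'])
print(np.round(F,1)); o=robot.observe(); print(o['tool_pos'],o['tool_rot'])
E
```

```text
time: 15.15
tool_pos: [0.4783, 0.0123, 0.2418]
tool_rot: [-3.14, -0.008, -3.01]
contact_force: [-5.3, -0.8, 1.6]
opening: 0.0175
time: 15.23
tool_pos: [0.4784, 0.0123, 0.2418]
tool_rot: [-3.141, -0.009, -3.01]
contact_force: [-1.7, 0.0, 1.2]
opening: 0.0175
time: 15.32
tool_pos: [0.479, 0.0124, 0.2416]
tool_rot: [-3.141, -0.012, -3.01]
contact_force: [-9.8, -3.0, 7.3]
opening: 0.0176
[[-8.  -2.1  6.4]
 [-7.6 -1.3  5.3]
 [-7.7 -1.7  6. ]
 [-8.3 -1.7  5.7]]
[0.47896258 0.01236258 0.24161749] [-3.14089467 -0.0117622  -3.00987066]
```

```bash
python3 -m creep '[[[1.1,0.15,0.6,0,-0.3,0]]]'; python3 - <<'E'
from h import *
F=[]
for i in range(4): viewer.read_camera('top'); o=robot.observe(); F.append(np.r_[o['contact_force'],o['torque']])
print(np.round(F,2)); o=robot.observe(); print(o['tool_pos'],o['tool_rot'])
E
```

```text
time: 15.6
tool_pos: [0.4792, 0.0125, 0.2418]
tool_rot: [-3.141, -0.01, -3.01]
contact_force: [-6.8, -1.3, 0.9]
opening: 0.0177
[[-7.72 -1.87  3.55 -0.21  0.88  0.02]
 [-7.21 -1.98  3.92 -0.13  0.97 -0.05]
 [-7.47 -2.95  4.64 -0.13  0.95 -0.03]
 [-7.38 -2.56  4.94 -0.14  1.   -0.09]]
[0.47921871 0.0124937  0.24173256] [-3.14082529 -0.01026852 -3.00984201]
```

```bash
python3 -m creep '[[[1.3,0.17,0.7,0,-0.3,0]]]'; python3 - <<'E'
from h import *
F=[]
for i in range(4): viewer.read_camera('top'); F.append(robot.observe()['contact_force'])
print(np.round(F,1)); o=robot.observe(); print(o['tool_pos'],o['tool_rot'],abs(o['qvel']).max(),o['opening'])
E
```

```text
time: 15.88
tool_pos: [0.4793, 0.0126, 0.2418]
tool_rot: [-3.141, -0.01, -3.01]
contact_force: [-9.5, -2.1, 2.1]
opening: 0.0177
[[-8.7 -2.   4.1]
 [-7.9 -2.2  3.2]
 [-8.6 -1.8  3.8]
 [-8.5 -2.4  3.3]]
[0.47934053 0.01261705 0.24172678] [-3.14088363 -0.01008936 -3.00977696] 0.00236895507872474 0.017645341624134298
```

A steady 8.5 N drag, at rest, gripped, and the handle about 70 mm above the bench. Handing in.

```bash
python3 -c "
from cell import robot
print(robot.hand_in())"
```

```text
the job is handed in; nothing more can be done
None
```

I swung the latch over until it hit its stop. I then took the gauge by its handle, laid the blade on the bed and slid it in under the middle of the upper plate until it dragged snugly. I handed the job in still gripping it, at about 16 s on the robot's clock.

**Last checks:**
- **Latch and lid:** the last pictures show the latch square across a shut lid. The force jumped to 13 N at the stop. I did not measure the latch angle itself.
- **Depth and line:** I estimate the tip is 46–47 mm in, which means a gap of about 4.7 mm, give or take a few mm of depth. It is about 3 mm off the middle and 0.01–0.04 rad from straight. The tool leans 0.01 rad.
- **Drag:** sliding in freely took 3–4 N, then rose sharply at about 45 mm, briefly to 13 N. It settled at a steady 8.5 N push with about 3.5 N net upward force.
- **Hold:** the arm was at rest, the fingers had closed to 17.7 mm on the handle at a 40 N setting, and the handle was about 71 mm above the bench.

**What did not fully agree:**
- **Force on the upper plate:** I could not measure it directly. I estimate 5–15 N from the push and likely friction. Some of the push is friction from pressing the blade on the bed, which I reduced but did not remove.
- **Press position:** the bed and the outer frame gave positions about 14 mm apart front to back. I used the bed, and the force rise fits that within the expected 29–64 mm.
- **Other items:** I saw none of them moved, but did not measure them at the end.

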